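Reach under the low shelf with the bench reacher and draw out the black-capped vial

TASK

The thin glass vial with the black cap is held by a spring clip under the low clear shelf, where no hand fits. Slide the bench reacher in on its sole, squeeze its trigger until the jaws hold the vial firmly enough to come out of the clip but without cracking the glass (more than 8 N from a jaw cracks it), and draw it out. Leave it standing upright in the open at least 2 cm in front of the shelf, jaws open and the reacher standing let go on the bench; never touch the vial by hand, and leave the white-capped vial, the bottle and the beaker as they are and do not knock the shelf.

Things in the scene. Friction and masses are not known exactly. Their poses are not given: they have to be found in the camera images.
- reacher: Bench reacher, 0.2 kg, 36 mm wide, 90 mm tall, standing on a nylon sole: grey housing 80 mm long and 30 mm high, upright black palm post, orange trigger in front of it, thin tube 17 mm above the bench running to two jaws. Origin on the bench under the middle of the grip; x points along the tube to the jaws, z up. Housing from x = -34 to 46 mm; jaw tips at x = 178 mm.
- reacher_grip (a point): Middle of the reacher's grip, 60 mm above its sole: midway between the flat rear face of the palm post (x = -28 mm, 26 mm wide) and the flat front face of the trigger at rest (x = +28 mm, 24 mm wide), both free from 36 to 86 mm height. Take the reacher across these two faces. A gripper that closes evenly pushes the reacher forward by half of the trigger's travel.
- reacher_jaws (a point): Middle between the two jaw pads, on the reacher's axis, 165 mm in front of its origin and 17 mm high. The rubber pads are 20 mm long and 18 mm high (8 to 26 mm above the bench); open, they stand 32 mm apart and the jaws are 46 mm wide outside.
- trigger (a joint): How far the trigger is pulled back towards the palm post, 0 (at rest) to 0.023 m. Return spring 4.5 N, rising 0.1 N per mm. The wire first has free play that differs each time (0 to 7 mm, not measured); then each pad closes 0.7 mm per mm. On a 22 mm vial both jaws touch after 7 mm more; each further mm adds 1.6 N on the trigger: force per jaw = 0.7 x (trigger force - 7.4 N).
- jaw_left: Spring-steel jaw with a black rubber pad on the +y side of the reacher's head; origin at its pivot, 127 mm in front of the reacher's origin.
- jaw_right: The same jaw on the -y side.
- vial_black: The vial to fetch: white thin glass, black screw cap, 22 mm across, 58 mm tall, 20 to 40 g, standing on the bench in one of the two clips. Origin at the middle of its underside, z up. A jaw force over 8 N cracks it; about 5 N from each jaw are needed for the pull out of the clip (some 5 N), less lets the jaws slip off.
- vial_white: The neighbouring vial, same size, white cap, in the other clip. Stays where it is.
- shelf: Low clear acrylic shelf, fixed: board 170 x 210 x 10 mm, its underside 76 mm above the bench, on four 16 mm legs at x = -29 and 109 mm, y = +-91 mm. Origin on the bench midway between the two vial places (x = 0, y = +-24 mm); x points into the gap, z up; front edge at x = -45 mm. A steel strip hangs at x = 20 mm down to 30 mm height; its clips hold the vials 32 to 40 mm up and open towards -x.
- shelf_front (a point): Middle of the shelf's front edge, at bench height.
- drop_bottle: Brown bottle, 38 mm across, 82 mm tall, beside the work; origin at the middle of its underside. Bystander.
- beaker: Empty glass beaker, 54 mm across, 70 mm tall; origin at the middle of its underside. Bystander.

How it is judged:
On the way, in this order (a step that is already met when the one before it is completed fails the run):
1. both jaws of the reacher grip the black-capped vial while it still stands in its clip under the shelf (contact force between each of jaw_left, jaw_right and vial_black above 2 N and x of vial_black in the frame of shelf above -0.006 m), for 0.2 s.
2. the vial has come out from under the shelf, still between the gripping jaws (x of vial_black in the frame of shelf below -0.058 m and contact force between each of jaw_left, jaw_right and vial_black above 0.5 N), for 0.1 s.
At the end, for the whole second after the job is handed in: The black-capped vial stands still and upright on the bench, its middle at least 30 mm in front of the shelf's front edge, free of the jaws; the reacher stands on its sole with the trigger released; the white-capped vial is still upright in its clip (within 10 mm) (x of vial_black in the frame of shelf below -0.075 m and angle between vial_black's own z axis and vertical below 0.08 rad and height (world z) of vial_black below 0.004 m and linear speed of each of vial_black, reacher below 0.01 m/s and contact force between each of jaw_left, jaw_right and vial_black below 0.1 N and value of joint trigger below 0.002 m and angle between each of reacher, vial_white's own z axis and vertical below 0.1 rad and height (world z) of reacher below 0.006 m and distance of vial_white from where it was at the start of the episode below 0.01 m); the robot touches nothing.
It fails at once if a jaw presses on the black-capped vial with over 8 N (the glass cracks) (contact force between any of jaw_left, jaw_right and vial_black above 8 N).
It fails at once if the fingers or the arm touch a vial (contact force between any of the fingers, the arm and vial_black above 0.5 N or contact force between any of the fingers, the arm and vial_white above 0.5 N).
It fails at once if the black-capped vial is tipped by over 20 degrees (angle between vial_black's own z axis and vertical above 0.35 rad).
It fails at once if the white-capped vial (by over 12 mm), the bottle or the beaker (by over 15 mm) is moved, or the white-capped vial tipped (distance of vial_white from where it was at the start of the episode above 0.012 m or angle between vial_white's own z axis and vertical above 0.35 rad or distance of any of drop_bottle, beaker from where it was at the start of the episode above 0.015 m).
It fails at once if the reacher, the fingers or the arm push the shelf with over 15 N (contact force between any of reacher, the fingers, the arm and shelf above 15 N).
It also fails if it takes over 70 s, if anything falls off the work surface, if the arm or the gripper's body presses on something with over 40 N, if the wrist force passes 120 N, or if a joint passes its speed limit or range.

ROBOT

A 7-joint arm with a two-finger parallel gripper is mounted at the origin on a cart in front of the work surface, level with it; the furniture and walls round the work are solid. World frame = base frame: x ahead of the robot, y to its left, z up, the work surface at z = 0. Lengths are in m, angles in rad, forces in N, time in s.
With the tool pointing down it reaches from about 0.425 to 0.925 m from the base axis. Payload 6.8 kg.
Tool frame: the origin (TCP) lies midway between the tips of the shut fingers; the grasp point (between the pads) lies 19 mm behind it; z points along the fingers, y is the line along which they close (so a half turn about z gives the same grasp; the last joint's range is limited). The gripper opens to 85 mm and grips with 20 to 120 N. Pads are 22 mm wide; open, the fingers measure 114 mm over their backs; the gripper's body (76 mm by 85 mm) begins 54 mm behind the grasp point. The pads swing forward as they close: fully open they stand 13 mm farther back than shut.
Start: joints at [-1.44, 0.477, 0.022, 1.555, -0.011, 1.109, -0.083], TCP at [0.16, 0.656, 0.231] pointing down, gripper open.
Joint ranges: [-2.96, 2.96], [-0.34, 2.1], [-1.41, 1.46], [0.24, 2.44], [-1.37, 4.51], [0.17, 1.92], [-2.96, 2.96]. Speed limits (rad/s): [2.39, 2.39, 3.14, 3.14, 3.14, 3.14, 3.14].

INTERFACE

Orientations are given as a unit quaternion [w, x, y, z].
In Python, from station import bot gives the robot as it stands.
- The arm moves only by the tool jog_arm, never from a script. Its argument "rows" is a list of rows, each an object of numbers: "fingers": the finger opening in mm, from 0 to 85.4; "x", "y", "z": the shift along the tool's x, y, z in mm; "ax", "ay", "az": the turn, a rotation vector about the tool's x, y, z in degrees. A call has exactly 8 rows; each row shifts and turns the commanded pose from where the row before left it, along the tool's axes as they then stand; what a row does not reach is not made up. A row lasts 1/10 s, in which the tool goes at most 50 mm and 8.59 degrees, less where a joint would pass 70% of its speed; a pose out of reach is approached as far as the arm can. A call with a gripper value outside its range is refused whole. The fingers move at their own pace and stop on an object; "force" is the grip in N (left out, the last holds). Time passes only in rows, so rows that do not move let the fingers close, or fill a call up. It gives the time, the measured TCP pose, the force, the opening and the grip force at its end, in the units of the state.
- bot.get_obs(): the state, without advancing time (a new reading comes with each control period).
- bot.read_camera(name): name is "side" or "top" or "wrist"; returns a dict with "pixels" (480x640x3 uint8, red, green, blue), "vertical_fov" (degrees; the focal length in pixels is half the picture's height over the tangent of half this angle, whatever the lens; pixels are square), "cx", "cy" (the principal point, pixels), "world_from_camera" (4x4, takes a point from camera to world coordinates). Camera axes: x right, y down, z forward; pixel columns grow to the right and rows downward; lengths in m; the calibration is good to about 2 mm. A picture is of the moment at which its call begins. There is no depth.
- bot.hand_in(): hands the job in; it is judged then, once.
The state is a dict: "t": time; "q": joint angles; "joint_vel": joint speeds; "joint_torque": joint torques, N m; "eef_pos": TCP position; "tool_rot": TCP orientation; "contact_force": force on the tool from outside, world axes, zero at the start; "torque": the same for the moment, N m; "gripper_width": opening from 0.0 (shut) to 1.0 (fully open); "grasp_force": force on a finger pad.
Only numpy, scipy, OpenCV 4.12 (cv2) and the standard library are available. Lean on these libraries where they do the work, as an engineer would, in place of code of your own. Each camera call takes 0.05 s, during which the arm holds its last target. There are 200 camera calls.

## Working session

There is one attempt and no reset: what is moved stays moved. The work goes in short steps, Python scripts to look and compute and a tool call to move; the robot and the scene stay as the last step left them, time stands still between calls to the robot, and variables do not carry over. Pictures are saved under pics/ and viewed, at most 10 in all, crops included, and the job is handed in when it is done.

Besides the shell and the picture viewer there is one more tool, called after "Request:" by a JSON object that holds its "fn" and its "kwargs", one argument or row to a line. jog_arm: Moves the arm, as the interface text tells. Its arguments: {"type":"object","properties":{"rows":{"type":"array","items":{"type":"object","properties":{"fingers":{"type":"number"},"x":{"type":"number"},"y":{"type":"number"},"z":{"type":"number"},"ax":{"type":"number"},"ay":{"type":"number"},"az":{"type":"number"}}}},"force":{"type":"number"}},"required":["rows"]}

```bash
mkdir -p pics; ls
cat > h.py <<'E'
import numpy as np, cv2
from station import bot
def cam(n):
    c=bot.read_camera(n); h=c["pixels"].shape[0]
    c["f"]=h/2/np.tan(np.radians(c["vertical_fov"])/2); return c
def save(c,fn): cv2.imwrite("pics/"+fn,c["pixels"][:,:,::-1])
def ray(c,u,v):
    T=np.array(c["world_from_camera"]); d=np.array([(u-c["cx"])/c["f"],(v-c["cy"])/c["f"],1.])
    return T[:3,3],T[:3,:3]@d
def onz(c,u,v,z):
    o,d=ray(c,u,v); return o+d*(z-o[2])/d[2]
def proj(c,p):
    T=np.linalg.inv(np.array(c["world_from_camera"])); q=T[:3,:3]@np.array(p)+T[:3,3]
    return c["f"]*q[0]/q[2]+c["cx"],c["f"]*q[1]/q[2]+c["cy"]
E
python3 - <<'E'
from h import *
ims=[]
for n in ["top","side"]:
    c=cam(n); save(c,n+"0.png"); print(n,c["f"],c["cx"],c["cy"],np.round(c["world_from_camera"],3).tolist())
o=bot.get_obs(); print(o)
E
```

```text
pics
top 565.8060087143116 315.11868138453383 239.3237474963291 [[-0.024, -0.981, 0.195, 0.35], [-1.0, 0.027, 0.014, 0.209], [-0.019, -0.194, -0.981, 1.058], [0.0, 0.0, 0.0, 1.0]]
side 466.08827914577586 318.17687266856126 233.60062047457237 [[0.956, -0.074, 0.285, 0.33], [-0.293, -0.331, 0.897, -0.538], [0.028, -0.941, -0.338, 0.357], [0.0, 0.0, 0.0, 1.0]]
{'t': 0.1, 'q': array([-1.44012332,  0.47771525,  0.02237489,  1.55637141, -0.01145331,
        1.10930117, -0.08312013]), 'joint_vel': array([ 7.45932029e-04, -7.27702613e-04,  2.73246405e-04, -3.24301402e-03,
       -1.43886096e-03,  2.73482015e-05, -3.14612628e-04]), 'joint_torque': array([ 4.12215624e-03, -5.97758889e+01,  1.61352552e+00, -2.81956905e+01,
        1.28442844e-02,  4.98363035e-03,  1.77534542e-06]), 'eef_pos': array([0.1595607, 0.6553106, 0.2304171]), 'tool_rot': array([-1.04218224e-05,  1.19107085e-01,  9.92881064e-01, -8.33445464e-04]), 'contact_force': array([ 0.33604039, -1.09562193, -0.74637777]), 'torque': array([0.00808421, 0.00419512, 0.05475932]), 'grasp_force': 0.0, 'gripper_width': 1.003790088777805}
```

View pics/top0.png

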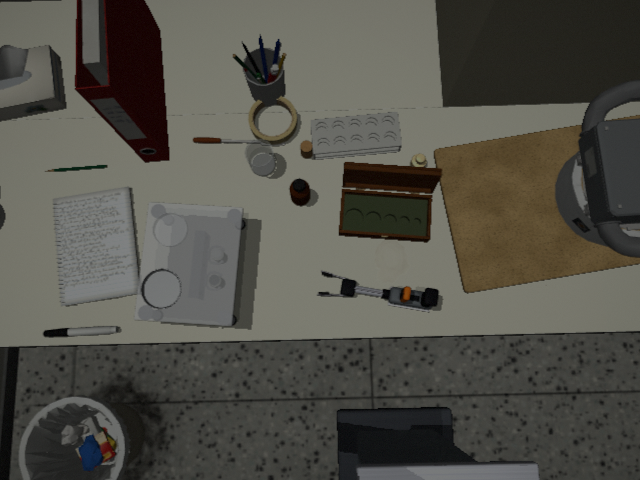

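View pics/side0.png

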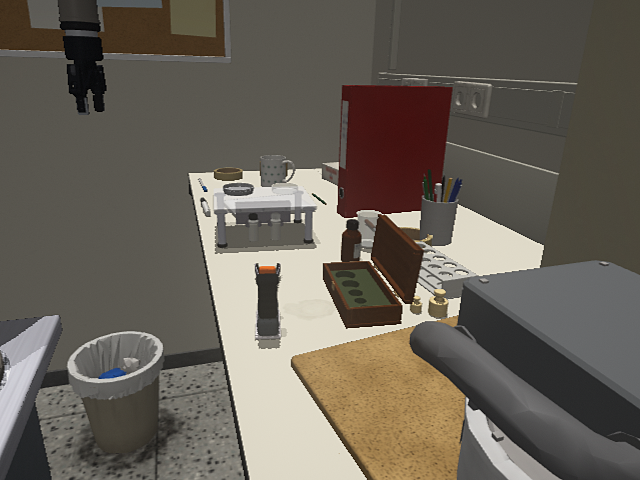

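Top: shelf at about (190,265) with two vials seen through it near (218,255) and (217,283); the reacher lies at (322..437, 275..305), pointing left (world +y) to the shelf. Side: vials at (253,225) and (276,225). Next, zoomed crops.

Run:
```python
from h import *
t=cv2.imread("pics/top0.png"); s=cv2.imread("pics/side0.png")
a=cv2.resize(t[195:335,125:325],(800,560),interpolation=cv2.INTER_CUBIC)
cv2.imwrite("pics/c1.png",cv2.convertScaleAbs(a,alpha=1.2))
b=cv2.resize(t[255:325,310:450],(560,280),interpolation=cv2.INTER_CUBIC)
d=cv2.resize(s[170:350,195:335],(560,720),interpolation=cv2.INTER_CUBIC)
cv2.imwrite("pics/c2.png",np.hstack([np.vstack([b,b*0])[:560],d[:560]])[:, :800] if 0 else np.hstack([cv2.resize(b,(400,200)),cv2.resize(d,(400,514))[:200]*0]) if 0 else d[:600])
cv2.imwrite("pics/c3.png",b)
```

```text
(no output)
```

View pics/c1.png

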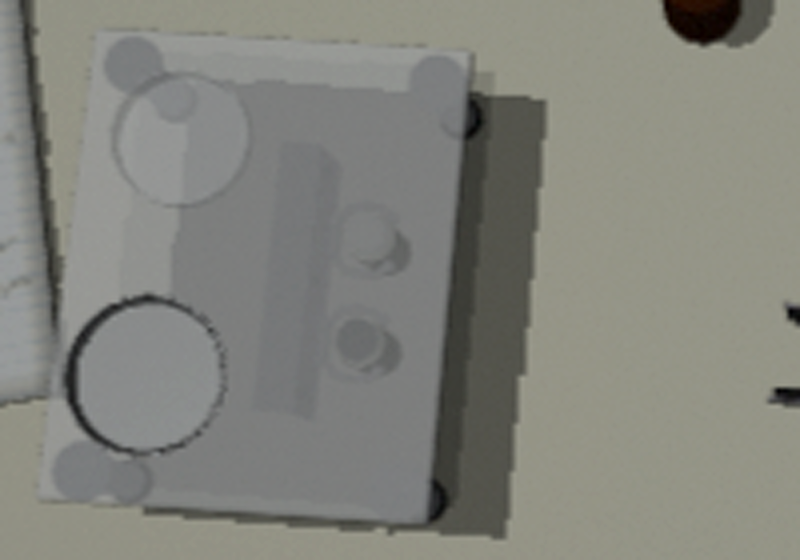

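View pics/c2.png

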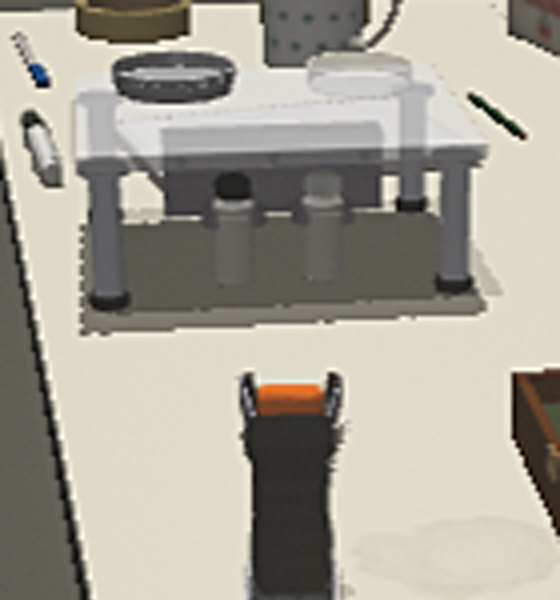

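View pics/c3.png

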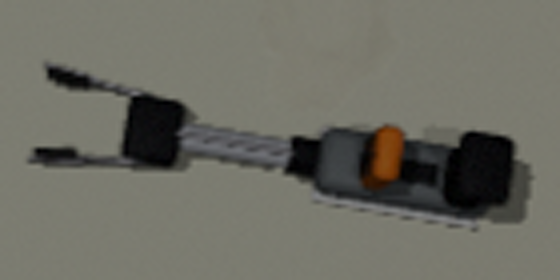

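Black cap is the nearer one, top-view full pixel ≈(214.5,280); white ≈(217.5,254); shelf front corners (243,208),(232.5,325.5). Reacher: trigger (405,294), post (430,298), head (348,287), jaws ends ≈(322,273),(318,294).

Run:
```python
from h import *
c=cam("top"); s=cam("side"); im=c["pixels"]
def full(u,v,a,b,k=4): return a+(u+.5)/k-.5,b+(v+.5)/k-.5
P={}
for n,u,v,z in [("black",358,341,.058),("white",370,235,.058)]:
    x,y=full(u,v,125,195); P[n]=onz(c,x,y,z); print(n,P[n].round(4))
co=[onz(c,*full(u,v,125,195),.086) for u,v in [(473,52),(430,522),(38,500),(97,30)]]
print(np.round(co,4)); 
co=np.array(co); print("size",[np.linalg.norm(co[i]-co[(i+1)%4]).round(4) for i in range(4)])
fm=(co[0]+co[1])/2; bm=(co[2]+co[3])/2
ex=bm-fm; print("front mid",fm.round(4),"dir deg",np.degrees(np.arctan2(ex[1],ex[0])))
ey=co[1]-co[0]; print("edge dir deg -90",np.degrees(np.arctan2(ey[1],ey[0]))-90)
d=P["black"]-P["white"];print("vial dir -90",np.degrees(np.arctan2(d[1],d[0]))-90,np.linalg.norm(d))
# side ray check of caps
for n,u,v in [("black",233,177),("white",323,177)]:
    print(n,"side",full(u,v,195,170),"pred",np.round(proj(s,P[n]),1))
# reacher
hsv=cv2.cvtColor(im,cv2.COLOR_RGB2HSV)
def blobs(m,x0,x1,y0,y1):
    mm=np.zeros_like(m);mm[y0:y1,x0:x1]=m[y0:y1,x0:x1]
    n,l,st,ce=cv2.connectedComponentsWithStats(mm.astype(np.uint8))
    return [(st[i].tolist(),ce[i].round(2).tolist()) for i in range(1,n) if st[i][4]>5]
print("orange",blobs((hsv[...,1]>150)&(hsv[...,0]<20)&(hsv[...,2]>90),310,450,255,325))
print("dark",blobs(hsv[...,2]<45,310,450,255,325))
```

```text
black [0.4804 0.4045 0.058 ]
white [0.5283 0.3996 0.058 ]
[[0.6045 0.3492 0.086 ]
 [0.3983 0.3674 0.086 ]
 [0.4119 0.5359 0.086 ]
 [0.6195 0.5174 0.086 ]]
size [np.float64(0.207), np.float64(0.169), np.float64(0.2085), np.float64(0.1689)]
front mid [0.5014 0.3583 0.086 ] dir deg 85.15328268951188
edge dir deg -90 84.94787699581394
vial dir -90 84.1443031607148 0.04808321968073921
black side (252.875, 213.875) pred [252.  214.1]
white side (275.375, 213.875) pred [274.6 213.3]
orange [([404, 287, 7, 13, 71], [406.58, 292.66])]
dark [([322, 272, 13, 5, 37], [327.16, 274.32]), ([341, 279, 15, 18, 228], [347.88, 287.48]), ([381, 288, 58, 21, 553], [417.6, 297.9]), ([399, 288, 5, 12, 38], [401.03, 292.89]), ([319, 292, 10, 4, 30], [323.37, 293.13])]
```

Run:
```python
from h import *
c=cam("top"); s=cam("side")
pads=onz(c,325.3,283.7,.026); head=onz(c,347.9,287.5,.03); trig=onz(c,406.6,292.7,.088); post=onz(c,430,294.3,.09)
tf=onz(c,404,292.7,.087); pr=onz(c,438.5,295,.09)
for n,p in dict(pads=pads,head=head,trig=trig,post=post,tf=tf,pr=pr).items(): print(n,p.round(4))
for p in (post,pr,tf):
    d=pads-p; print("dir",np.degrees(np.arctan2(d[1],d[0])).round(2),np.hypot(d[0],d[1]).round(4))
d=pads-post; print("lat head", )
# side orange
im=s["pixels"];hsv=cv2.cvtColor(im,cv2.COLOR_RGB2HSV)
m=(hsv[...,1]>150)&(hsv[...,0]<20)&(hsv[...,2]>110); m[:,:240]=0;m[:,300:]=0;m[:255]=0;m[:285].copy()
m[285:]=0
ys,xs=np.nonzero(m);print(xs.min(),xs.max(),ys.min(),ys.max(),xs.mean(),ys.mean(),onz(s,xs.mean(),ys.mean(),.088),np.round(proj(s,trig),1))
```

```text
pads [0.4721 0.2064 0.026 ]
head [0.4636 0.1655 0.03  ]
trig [0.4457 0.0679 0.088 ]
post [0.4417 0.0286 0.09  ]
tf [0.4459 0.0722 0.087 ]
pr [0.4402 0.0142 0.09  ]
dir 80.3 0.1804
dir 80.56 0.1949
dir 78.94 0.1368
lat head
259 275 266 272 266.9339622641509 269.02830188679246 [0.44344039 0.05224466 0.088     ] [266.4 264.5]
```

Request:
{"fn": "jog_arm", "kwargs": {
  "rows": [
    {"x":-16,"y":-12,"fingers":85},
    {"x":-34,"y":-27,"fingers":85},
    {"x":-34,"y":-27,"fingers":85},
    {"x":-34,"y":-27,"fingers":85},
    {"x":-34,"y":-27,"fingers":85},
    {"x":-34,"y":-27,"fingers":85},
    {"x":-34,"y":-27,"fingers":85},
    {"x":-34,"y":-27,"fingers":85}
  ],
  "force": 20
}}

```text
invalid input
```

Request:
{"fn": "jog_arm", "kwargs": {
  "rows": [
    {"x":-20,"y":-40,"fingers":85},
    {"x":-20,"y":-40,"fingers":85},
    {"x":-20,"y":-40,"fingers":85},
    {"x":-20,"y":-40,"fingers":85},
    {"x":-20,"y":-40,"fingers":85},
    {"x":-20,"y":-40,"fingers":85},
    {"x":-20,"y":-40,"fingers":85},
    {"az":-2.9,"fingers":85}
  ]
}}

```text
invalid input
```

Request:
{"fn": "jog_arm", "kwargs": {
  "rows": [
    {"fingers":85},
    {"fingers":85},
    {"fingers":85},
    {"fingers":85},
    {"fingers":85},
    {"fingers":85},
    {"fingers":85},
    {"fingers":85}
  ]
}}

```text
invalid input
```

Request:
{"fn": "jog_arm", "kwargs": {
  "rows": [
    {"x":-16,"y":-12,"z":0,"ax":0,"ay":0,"az":0,"fingers":85},
    {"x":-34,"y":-27,"z":0,"ax":0,"ay":0,"az":0,"fingers":85},
    {"x":-34,"y":-27,"z":0,"ax":0,"ay":0,"az":0,"fingers":85},
    {"x":-34,"y":-27,"z":0,"ax":0,"ay":0,"az":0,"fingers":85},
    {"x":-34,"y":-27,"z":0,"ax":0,"ay":0,"az":0,"fingers":85},
    {"x":-34,"y":-27,"z":0,"ax":0,"ay":0,"az":0,"fingers":85},
    {"x":-34,"y":-27,"z":0,"ax":0,"ay":0,"az":0,"fingers":85},
    {"x":-34,"y":-27,"z":0,"ax":0,"ay":0,"az":0,"fingers":85}
  ],
  "force": 20
}}

```text
t: 1.1
eef_pos: [0.3598, 0.399, 0.2315]
tool_rot: [0.0, 0.119, 0.993, 0.0]
contact_force: [-0.4, 0.7, 1.3]
gripper_width: 0.995
grasp_force: 0.0
```

Request:
{"fn": "jog_arm", "kwargs": {
  "rows": [
    {"x":-20,"y":-40,"z":0,"ax":0,"ay":0,"az":0,"fingers":85},
    {"x":-20,"y":-40,"z":0,"ax":0,"ay":0,"az":0,"fingers":85},
    {"x":-20,"y":-40,"z":0,"ax":0,"ay":0,"az":0,"fingers":85},
    {"x":-20,"y":-40,"z":0,"ax":0,"ay":0,"az":0,"fingers":85},
    {"x":-20,"y":-40,"z":0,"ax":0,"ay":0,"az":0,"fingers":85},
    {"x":-20,"y":-40,"z":0,"ax":0,"ay":0,"az":0,"fingers":85},
    {"x":-20,"y":-40,"z":0,"ax":0,"ay":0,"az":0,"fingers":85},
    {"x":-22,"y":-45,"z":0,"ax":0,"ay":0,"az":-2.9,"fingers":85}
  ]
}}

```text
t: 1.9
eef_pos: [0.4396, 0.0453, 0.2317]
tool_rot: [0.0, 0.093, 0.996, 0.0]
contact_force: [1.1, 0.2, 0.9]
gripper_width: 0.997
grasp_force: 0.0
```

Run:
```python
from h import *
c=cam("wrist"); save(c,"w1.png"); o=bot.get_obs(); print(o["eef_pos"],o["tool_rot"],o["q"].round(2),o["t"])
for p in [(.442,.044,.088),(.4727,.2061,.026)]: print(proj(c,p))
np.save("w1.npy",c["world_from_camera"]); print(c["f"],c["cx"],c["cy"])
```

```text
[0.44067351 0.03641571 0.23187229] [ 0.00104059  0.09544941  0.99543308 -0.00114852] [-0.6   0.08  0.4   2.11 -0.03  0.96  1.2 ] 1.95
(np.float64(313.59501459962445), np.float64(221.92236385870876))
(np.float64(488.5677660447009), np.float64(207.14468480564753))
374.6014218798473 315.0291012315559 233.60278630399256
```

View pics/w1.png

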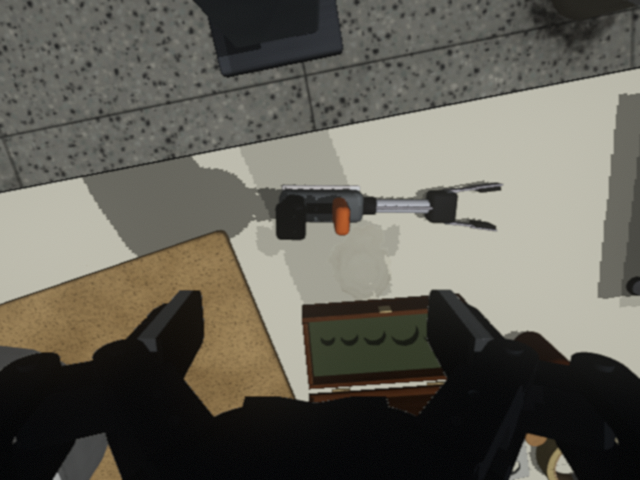

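Reacher pads' midpoint at (487,206), post/trigger midpoint at column 313: they agree with my estimate (origin ≈ (0.442,0.044), heading ≈ 79.3°). Going down part way.

Request:
{"fn": "jog_arm", "kwargs": {
  "rows": [
    {"x":0,"y":0,"z":20,"ax":0,"ay":0,"az":0,"fingers":85},
    {"x":0,"y":0,"z":30,"ax":0,"ay":0,"az":0,"fingers":85},
    {"x":0,"y":0,"z":30,"ax":0,"ay":0,"az":0,"fingers":85},
    {"x":0,"y":0,"z":15,"ax":0,"ay":0,"az":0,"fingers":85},
    {"x":0,"y":0,"z":0,"ax":0,"ay":0,"az":0,"fingers":85},
    {"x":0,"y":0,"z":0,"ax":0,"ay":0,"az":0,"fingers":85},
    {"x":0,"y":0,"z":0,"ax":0,"ay":0,"az":0,"fingers":85},
    {"x":0,"y":0,"z":0,"ax":0,"ay":0,"az":0,"fingers":85}
  ]
}}

```text
t: 2.75
eef_pos: [0.4402, 0.0468, 0.1373]
tool_rot: [0.001, 0.094, 0.996, 0.001]
contact_force: [0.0, 0.1, 0.2]
gripper_width: 0.993
grasp_force: 0.0
```

```bash
cat > st.py <<'E'
from h import *
o=bot.get_obs()
w,x,y,z=o["tool_rot"]
print("t",round(o["t"],2),"pos",o["eef_pos"].round(4),"yaw_y",round(np.degrees(np.arctan2(1-2*(x*x+z*z),2*(x*y-w*z))),2),"F",o["contact_force"].round(1),"wid",round(o["gripper_width"]*85.4,1),"gf",o["grasp_force"])
E
python3 st.py
```

```text
t 2.75 pos [0.4402 0.0468 0.1373] yaw_y 79.22 F [0.  0.1 0.2] wid 84.8 gf 0.0
```

Request:
{"fn": "jog_arm", "kwargs": {
  "rows": [
    {"x":-2.3,"y":-2.4,"z":10,"ax":0,"ay":0,"az":0,"fingers":85},
    {"x":0,"y":0,"z":20,"ax":0,"ay":0,"az":0,"fingers":85},
    {"x":0,"y":0,"z":20,"ax":0,"ay":0,"az":0,"fingers":85},
    {"x":0,"y":0,"z":20,"ax":0,"ay":0,"az":0,"fingers":85},
    {"x":0,"y":0,"z":15,"ax":0,"ay":0,"az":0,"fingers":85},
    {"x":0,"y":0,"z":10,"ax":0,"ay":0,"az":0,"fingers":85},
    {"x":0,"y":0,"z":0,"ax":0,"ay":0,"az":0,"fingers":85},
    {"x":0,"y":0,"z":0,"ax":0,"ay":0,"az":0,"fingers":85}
  ]
}}

```text
t: 3.55
eef_pos: [0.4415, 0.0436, 0.0414]
tool_rot: [0.0, 0.094, 0.996, -0.0]
contact_force: [-0.8, -0.6, 0.6]
gripper_width: 0.995
grasp_force: 0.0
```

```bash
python3 st.py
```

```text
t 3.55 pos [0.4415 0.0436 0.0414] yaw_y 79.2 F [-0.8 -0.6  0.6] wid 85.0 gf 0.0
```

Request:
{"fn": "jog_arm", "kwargs": {
  "rows": [
    {"x":0,"y":0,"z":0,"ax":0,"ay":0,"az":0,"fingers":70},
    {"x":0,"y":0,"z":0,"ax":0,"ay":0,"az":0,"fingers":62},
    {"x":0,"y":0,"z":0,"ax":0,"ay":0,"az":0,"fingers":58},
    {"x":0,"y":0,"z":0,"ax":0,"ay":0,"az":0,"fingers":57},
    {"x":0,"y":0,"z":0,"ax":0,"ay":0,"az":0,"fingers":56},
    {"x":0,"y":0,"z":0,"ax":0,"ay":0,"az":0,"fingers":55},
    {"x":0,"y":0,"z":0,"ax":0,"ay":0,"az":0,"fingers":55},
    {"x":0,"y":0,"z":0,"ax":0,"ay":0,"az":0,"fingers":55}
  ],
  "force": 20
}}

```text
t: 4.35
eef_pos: [0.4416, 0.0437, 0.0417]
tool_rot: [0.0, 0.094, 0.996, 0.0]
contact_force: [-0.2, 0.3, 5.0]
gripper_width: 0.644
grasp_force: 4.5
```

```bash
python3 st.py
```

```text
t 4.35 pos [0.4416 0.0437 0.0417] yaw_y 79.21 F [-0.2  0.3  5. ] wid 55.0 gf 4.52548049390316
```

Request:
{"fn": "jog_arm", "kwargs": {
  "rows": [
    {"x":-0.4,"y":6,"z":-0.5,"ax":0,"ay":0,"az":-0.5,"fingers":55},
    {"x":-0.4,"y":12,"z":0,"ax":0,"ay":0,"az":-0.8,"fingers":55},
    {"x":-0.4,"y":17,"z":0,"ax":0,"ay":0,"az":-0.9,"fingers":55},
    {"x":-0.4,"y":19,"z":0,"ax":0,"ay":0,"az":-0.9,"fingers":55},
    {"x":-0.4,"y":19,"z":0,"ax":0,"ay":0,"az":-0.9,"fingers":55},
    {"x":-0.4,"y":16,"z":0,"ax":0,"ay":0,"az":-0.9,"fingers":55},
    {"x":-0.4,"y":10,"z":0,"ax":0,"ay":0,"az":-0.6,"fingers":55},
    {"x":-0.4,"y":5,"z":0,"ax":0,"ay":0,"az":-0.4,"fingers":55}
  ]
}}

```text
t: 5.15
eef_pos: [0.4592, 0.1476, 0.0417]
tool_rot: [-0.0, 0.041, 0.999, 0.0]
contact_force: [-0.1, -1.9, 0.8]
gripper_width: 0.648
grasp_force: 5.4
```

Request:
{"fn": "jog_arm", "kwargs": {
  "rows": [
    {"x":0,"y":0,"z":0,"ax":0,"ay":0,"az":0,"fingers":55},
    {"x":0,"y":0,"z":0,"ax":0,"ay":0,"az":0,"fingers":55},
    {"x":0,"y":0,"z":0,"ax":0,"ay":0,"az":0,"fingers":55},
    {"x":0,"y":0,"z":0,"ax":0,"ay":0,"az":0,"fingers":55},
    {"x":0,"y":0,"z":0,"ax":0,"ay":0,"az":0,"fingers":55},
    {"x":0,"y":0,"z":0,"ax":0,"ay":0,"az":0,"fingers":55},
    {"x":0,"y":0,"z":0,"ax":0,"ay":0,"az":0,"fingers":55},
    {"x":0,"y":0,"z":0,"ax":0,"ay":0,"az":0,"fingers":55}
  ]
}}

```text
t: 5.95
eef_pos: [0.4592, 0.146, 0.0418]
tool_rot: [-0.0, 0.043, 0.999, -0.0]
contact_force: [0.4, -0.1, -1.4]
gripper_width: 0.649
grasp_force: 4.9
```

```bash
python3 st.py
python3 - <<'E'
from h import *
c=cam("top"); save(c,"top1.png")
cv2.imwrite("pics/t1c.png",cv2.resize(c["pixels"][195:335,180:380,::-1],(800,560),interpolation=cv2.INTER_CUBIC))
E
```

```text
t 5.95 pos [0.4592 0.146  0.0418] yaw_y 85.1 F [ 0.4 -0.1 -1.4] wid 55.4 gf 4.8636263608932495
```

View pics/t1c.png

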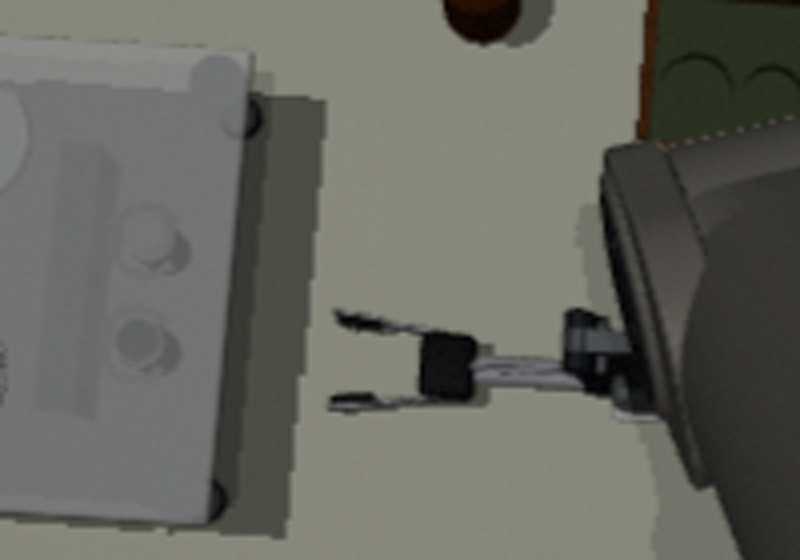

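Jaw pads at crop (360,322),(353,402), head (447,367), black cap (138,342). Compute lateral offset.

Run:
```python
from h import *
c=cam("top"); im=c["pixels"]; hsv=cv2.cvtColor(im,cv2.COLOR_RGB2HSV)
m=(hsv[...,2]<45); m[:270]=0;m[300:]=0;m[:,:255]=0;m[:,305:]=0
n,l,st,ce=cv2.connectedComponentsWithStats(m.astype(np.uint8)); print([(st[i].tolist(),ce[i].round(2).tolist()) for i in range(1,n)])
def full(u,v): return 180+(u+.5)/4-.5,195+(v+.5)/4-.5
o=bot.get_obs()["eef_pos"][:2]; h=np.radians(85.1); ex=np.array([np.cos(h),np.sin(h)]); ey=np.array([-ex[1],ex[0]])
for nme,u,v,z in [("padL",360,322,.026),("padR",353,402,.026),("mid",356.5,362,.026),("head",447,367,.03),("black",138,342,.058),("white",150,236,.058)]:
    d=onz(c,*full(u,v),z)[:2]-o; print(nme,(d@ex).round(4),(d@ey).round(4))
for nme,p in [("blackest",(.4812,.405))]:
    d=np.array(p)-o; print(nme,d@ex,d@ey)
```

```text
[([264, 274, 12, 4, 27], [269.63, 275.26]), ([285, 278, 14, 18, 223], [291.34, 286.37]), ([263, 293, 10, 3, 15], [268.2, 294.2])]
padL 0.1644 -0.0175
padR 0.1648 0.0194
mid 0.1646 0.001
head 0.1227 0.0013
black 0.2593 0.0013
white 0.2585 -0.0467
blackest 0.25986616160182935 0.0001810787215620614
```

Aligned within 0.5 mm. Slide in 91 mm.

Request:
{"fn": "jog_arm", "kwargs": {
  "rows": [
    {"x":0,"y":5,"z":0,"ax":0,"ay":0,"az":0,"fingers":55},
    {"x":0,"y":9,"z":0,"ax":0,"ay":0,"az":0,"fingers":55},
    {"x":0,"y":10,"z":0,"ax":0,"ay":0,"az":0,"fingers":55},
    {"x":0,"y":10,"z":0,"ax":0,"ay":0,"az":0,"fingers":55},
    {"x":0,"y":9,"z":0,"ax":0,"ay":0,"az":0,"fingers":55},
    {"x":0,"y":7,"z":0,"ax":0,"ay":0,"az":0,"fingers":55},
    {"x":0,"y":0,"z":0,"ax":0,"ay":0,"az":0,"fingers":55},
    {"x":0,"y":0,"z":0,"ax":0,"ay":0,"az":0,"fingers":55}
  ]
}}

```text
t: 6.85
eef_pos: [0.4634, 0.1961, 0.0418]
tool_rot: [0.0, 0.042, 0.999, 0.0]
contact_force: [0.3, -0.2, -1.8]
gripper_width: 0.647
grasp_force: 4.4
```

Request:
{"fn": "jog_arm", "kwargs": {
  "rows": [
    {"x":0,"y":4,"z":0,"ax":0,"ay":0,"az":0,"fingers":55},
    {"x":0,"y":7,"z":0,"ax":0,"ay":0,"az":0,"fingers":55},
    {"x":0,"y":8,"z":0,"ax":0,"ay":0,"az":0,"fingers":55},
    {"x":0,"y":8,"z":0,"ax":0,"ay":0,"az":0,"fingers":55},
    {"x":0,"y":7,"z":0,"ax":0,"ay":0,"az":0,"fingers":55},
    {"x":0,"y":5,"z":0,"ax":0,"ay":0,"az":0,"fingers":55},
    {"x":0,"y":2,"z":0,"ax":0,"ay":0,"az":0,"fingers":55},
    {"x":0,"y":0,"z":0,"ax":0,"ay":0,"az":0,"fingers":55}
  ]
}}

```text
t: 7.65
eef_pos: [0.4669, 0.2373, 0.0418]
tool_rot: [0.0, 0.042, 0.999, 0.0]
contact_force: [0.7, 0.2, -1.7]
gripper_width: 0.648
grasp_force: 4.4
```

```bash
python3 st.py
python3 - <<'E'
from h import *
c=cam("top"); save(c,"top2.png");s=cam("side"); save(s,"side2.png")
a=cv2.resize(c["pixels"][225:325,180:300,::-1],(480,400),interpolation=cv2.INTER_CUBIC)
b=cv2.resize(s["pixels"][180:280,210:290,::-1],(320,400),interpolation=cv2.INTER_CUBIC)
cv2.imwrite("pics/t2c.png",cv2.convertScaleAbs(np.hstack([a,b]),alpha=1.3))
E
```

```text
t 7.65 pos [0.4669 0.2373 0.0418] yaw_y 85.15 F [ 0.7  0.2 -1.7] wid 55.4 gf 4.409778937697411
```

View pics/t2c.png

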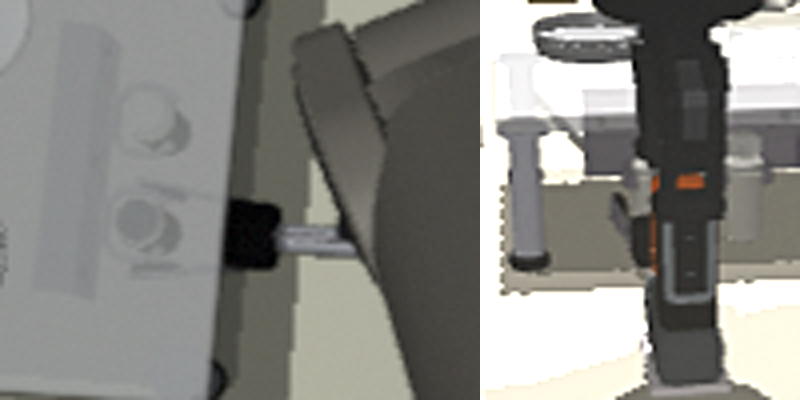

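Request:
{"fn": "jog_arm", "kwargs": {
  "rows": [
    {"x":0,"y":-0.5,"z":0,"ax":0,"ay":0,"az":0,"fingers":54},
    {"x":0,"y":-0.5,"z":0,"ax":0,"ay":0,"az":0,"fingers":53},
    {"x":0,"y":-0.5,"z":0,"ax":0,"ay":0,"az":0,"fingers":52},
    {"x":0,"y":-0.5,"z":0,"ax":0,"ay":0,"az":0,"fingers":51},
    {"x":0,"y":-0.5,"z":0,"ax":0,"ay":0,"az":0,"fingers":50},
    {"x":0,"y":-0.5,"z":0,"ax":0,"ay":0,"az":0,"fingers":49},
    {"x":0,"y":0,"z":0,"ax":0,"ay":0,"az":0,"fingers":49},
    {"x":0,"y":0,"z":0,"ax":0,"ay":0,"az":0,"fingers":49}
  ]
}}

```text
t: 8.55
eef_pos: [0.467, 0.234, 0.0425]
tool_rot: [0.0, 0.043, 0.999, 0.0]
contact_force: [-2.8, -0.2, 8.0]
gripper_width: 0.576
grasp_force: 6.2
```

Request:
{"fn": "jog_arm", "kwargs": {
  "rows": [
    {"x":0,"y":-0.5,"z":0,"ax":0,"ay":0,"az":0,"fingers":48},
    {"x":0,"y":0,"z":0,"ax":0,"ay":0,"az":0,"fingers":48},
    {"x":0,"y":-0.5,"z":0,"ax":0,"ay":0,"az":0,"fingers":47},
    {"x":0,"y":0,"z":0,"ax":0,"ay":0,"az":0,"fingers":47},
    {"x":0,"y":-0.5,"z":0,"ax":0,"ay":0,"az":0,"fingers":46},
    {"x":0,"y":0,"z":0,"ax":0,"ay":0,"az":0,"fingers":46},
    {"x":0,"y":0,"z":0,"ax":0,"ay":0,"az":0,"fingers":46},
    {"x":0,"y":0,"z":0,"ax":0,"ay":0,"az":0,"fingers":46}
  ]
}}

```text
t: 9.35
eef_pos: [0.4671, 0.2328, 0.0427]
tool_rot: [0.0, 0.043, 0.999, 0.001]
contact_force: [-2.3, -0.2, 8.6]
gripper_width: 0.541
grasp_force: 6.4
```

Request:
{"fn": "jog_arm", "kwargs": {
  "rows": [
    {"x":0,"y":-0.5,"z":-1,"ax":0,"ay":0,"az":0,"fingers":45},
    {"x":0,"y":0,"z":0,"ax":0,"ay":0,"az":0,"fingers":45},
    {"x":0,"y":0,"z":0,"ax":0,"ay":0,"az":0,"fingers":45},
    {"x":0,"y":0,"z":0,"ax":0,"ay":0,"az":0,"fingers":45},
    {"x":0,"y":0,"z":0,"ax":0,"ay":0,"az":0,"fingers":45},
    {"x":0,"y":0,"z":0,"ax":0,"ay":0,"az":0,"fingers":45},
    {"x":0,"y":0,"z":0,"ax":0,"ay":0,"az":0,"fingers":45},
    {"x":0,"y":0,"z":0,"ax":0,"ay":0,"az":0,"fingers":45}
  ]
}}

```text
t: 10.15
eef_pos: [0.4667, 0.2316, 0.0429]
tool_rot: [0.0, 0.043, 0.999, -0.0]
contact_force: [-0.7, -3.8, 3.6]
gripper_width: 0.531
grasp_force: 8.3
```

Request:
{"fn": "jog_arm", "kwargs": {
  "rows": [
    {"x":0,"y":-0.5,"z":0,"ax":0,"ay":0,"az":0,"fingers":44},
    {"x":0,"y":0,"z":0,"ax":0,"ay":0,"az":0,"fingers":44},
    {"x":0,"y":0,"z":0,"ax":0,"ay":0,"az":0,"fingers":44},
    {"x":0,"y":0,"z":0,"ax":0,"ay":0,"az":0,"fingers":44},
    {"x":0,"y":0,"z":0,"ax":0,"ay":0,"az":0,"fingers":44},
    {"x":0,"y":0,"z":0,"ax":0,"ay":0,"az":0,"fingers":44},
    {"x":0,"y":0,"z":0,"ax":0,"ay":0,"az":0,"fingers":44},
    {"x":0,"y":0,"z":0,"ax":0,"ay":0,"az":0,"fingers":44}
  ]
}}

```text
t: 10.95
eef_pos: [0.4667, 0.2313, 0.043]
tool_rot: [0.0, 0.043, 0.999, 0.0]
contact_force: [-0.7, -2.8, 4.5]
gripper_width: 0.515
grasp_force: 9.4
```

Request:
{"fn": "jog_arm", "kwargs": {
  "rows": [
    {"x":0,"y":-0.5,"z":0,"ax":0,"ay":0,"az":0,"fingers":43},
    {"x":0,"y":0,"z":0,"ax":0,"ay":0,"az":0,"fingers":43},
    {"x":0,"y":0,"z":0,"ax":0,"ay":0,"az":0,"fingers":43},
    {"x":0,"y":-0.5,"z":0,"ax":0,"ay":0,"az":0,"fingers":42},
    {"x":0,"y":0,"z":0,"ax":0,"ay":0,"az":0,"fingers":42},
    {"x":0,"y":0,"z":0,"ax":0,"ay":0,"az":0,"fingers":42},
    {"x":0,"y":0,"z":0,"ax":0,"ay":0,"az":0,"fingers":42},
    {"x":0,"y":0,"z":0,"ax":0,"ay":0,"az":0,"fingers":42}
  ]
}}

```text
t: 11.75
eef_pos: [0.4666, 0.2306, 0.0432]
tool_rot: [0.0, 0.042, 0.999, 0.0]
contact_force: [-2.2, -2.2, 7.8]
gripper_width: 0.493
grasp_force: 12.0
```

```bash
python3 st.py
```

```text
t 11.75 pos [0.4666 0.2306 0.0432] yaw_y 85.13 F [-2.2 -2.2  7.8] wid 42.1 gf 12.018838226795197
```

Request:
{"fn": "jog_arm", "kwargs": {
  "rows": [
    {"x":0,"y":-0.5,"z":-0.5,"ax":0,"ay":0,"az":0,"fingers":41},
    {"x":0,"y":0,"z":0,"ax":0,"ay":0,"az":0,"fingers":41},
    {"x":0,"y":0,"z":0,"ax":0,"ay":0,"az":0,"fingers":41},
    {"x":0,"y":-0.5,"z":0,"ax":0,"ay":0,"az":0,"fingers":40},
    {"x":0,"y":0,"z":0,"ax":0,"ay":0,"az":0,"fingers":40},
    {"x":0,"y":0,"z":0,"ax":0,"ay":0,"az":0,"fingers":40},
    {"x":0,"y":0,"z":0,"ax":0,"ay":0,"az":0,"fingers":40},
    {"x":0,"y":0,"z":0,"ax":0,"ay":0,"az":0,"fingers":40}
  ]
}}

```text
t: 12.55
eef_pos: [0.4665, 0.2298, 0.0435]
tool_rot: [0.0, 0.042, 0.999, 0.0]
contact_force: [-0.8, -0.0, 5.7]
gripper_width: 0.473
grasp_force: 14.0
```

```bash
python3 st.py
```

```text
t 12.55 pos [0.4665 0.2298 0.0435] yaw_y 85.13 F [-0.8 -0.   5.7] wid 40.4 gf 14.040800929069519
```

Request:
{"fn": "jog_arm", "kwargs": {
  "rows": [
    {"x":0,"y":-0.5,"z":0,"ax":0,"ay":0,"az":0,"fingers":39.5},
    {"x":0,"y":0,"z":0,"ax":0,"ay":0,"az":0,"fingers":39},
    {"x":0,"y":0,"z":0,"ax":0,"ay":0,"az":0,"fingers":39},
    {"x":0,"y":0,"z":0,"ax":0,"ay":0,"az":0,"fingers":39},
    {"x":0,"y":0,"z":0,"ax":0,"ay":0,"az":0,"fingers":39},
    {"x":0,"y":0,"z":0,"ax":0,"ay":0,"az":0,"fingers":39},
    {"x":0,"y":0,"z":0,"ax":0,"ay":0,"az":0,"fingers":39},
    {"x":0,"y":0,"z":0,"ax":0,"ay":0,"az":0,"fingers":39}
  ]
}}

```text
t: 13.35
eef_pos: [0.4665, 0.2293, 0.0436]
tool_rot: [0.0, 0.043, 0.999, 0.0]
contact_force: [-1.5, -0.9, 7.3]
gripper_width: 0.46
grasp_force: 15.5
```

```bash
python3 st.py
```

```text
t 13.35 pos [0.4665 0.2293 0.0436] yaw_y 85.13 F [-1.5 -0.9  7.3] wid 39.3 gf 15.47955796122551
```

Request:
{"fn": "jog_arm", "kwargs": {
  "rows": [
    {"x":0,"y":-1,"z":0,"ax":0,"ay":0,"az":0,"fingers":39},
    {"x":0,"y":-1.5,"z":0,"ax":0,"ay":0,"az":0,"fingers":39},
    {"x":0,"y":-2,"z":0,"ax":0,"ay":0,"az":0,"fingers":39},
    {"x":0,"y":-2,"z":0,"ax":0,"ay":0,"az":0,"fingers":39},
    {"x":0,"y":-2,"z":0,"ax":0,"ay":0,"az":0,"fingers":39},
    {"x":0,"y":-2,"z":0,"ax":0,"ay":0,"az":0,"fingers":39},
    {"x":0,"y":-2,"z":0,"ax":0,"ay":0,"az":0,"fingers":39},
    {"x":0,"y":-2,"z":0,"ax":0,"ay":0,"az":0,"fingers":39}
  ]
}}

```text
t: 14.15
eef_pos: [0.4658, 0.2167, 0.0437]
tool_rot: [0.001, 0.042, 0.999, 0.002]
contact_force: [0.3, 6.1, 3.7]
gripper_width: 0.461
grasp_force: 12.4
```

```bash
python3 st.py
python3 - <<'E'
from h import *
c=cam("top"); save(c,"top3.png")
cv2.imwrite("pics/t3c.png",cv2.convertScaleAbs(cv2.resize(c["pixels"][225:325,180:300,::-1],(480,400),interpolation=cv2.INTER_CUBIC),alpha=1.3))
E
```

```text
t 14.15 pos [0.4658 0.2167 0.0437] yaw_y 85.21 F [0.3 6.1 3.7] wid 39.4 gf 12.434527426958084
```

View pics/t3c.png

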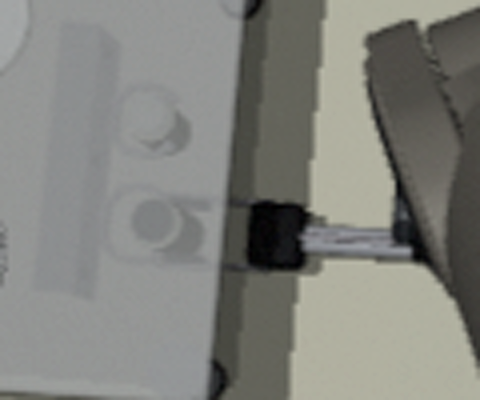

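Vial moved ≈7.5 mm while jaws moved ≈11 mm (cap 138→155, head edge 225→250): a little slip or tilt. Tighten slightly before pulling on.

Request:
{"fn": "jog_arm", "kwargs": {
  "rows": [
    {"x":0,"y":0,"z":0,"ax":0,"ay":0,"az":0,"fingers":38.5},
    {"x":0,"y":0,"z":0,"ax":0,"ay":0,"az":0,"fingers":38},
    {"x":0,"y":0,"z":0,"ax":0,"ay":0,"az":0,"fingers":38},
    {"x":0,"y":0,"z":0,"ax":0,"ay":0,"az":0,"fingers":38},
    {"x":0,"y":0,"z":0,"ax":0,"ay":0,"az":0,"fingers":38},
    {"x":0,"y":0,"z":0,"ax":0,"ay":0,"az":0,"fingers":38},
    {"x":0,"y":0,"z":0,"ax":0,"ay":0,"az":0,"fingers":38},
    {"x":0,"y":0,"z":0,"ax":0,"ay":0,"az":0,"fingers":38}
  ]
}}

```text
t: 15.0
eef_pos: [0.4657, 0.2156, 0.0438]
tool_rot: [0.001, 0.042, 0.999, 0.001]
contact_force: [-0.4, 2.7, 6.4]
gripper_width: 0.448
grasp_force: 14.8
```

```bash
python3 st.py
cat > cap.py <<'E'
from h import *
c=cam("top"); im=c["pixels"]; g=im.astype(int).sum(2)
o=bot.get_obs()["eef_pos"][:2]; h=np.radians(85.1); ex=np.array([np.cos(h),np.sin(h)]); ey=np.array([-ex[1],ex[0]]); s0=np.array([.5053,.4031])
gray=cv2.resize(cv2.cvtColor(im,cv2.COLOR_RGB2GRAY)[250:310,195:275],None,fx=6,fy=6,interpolation=cv2.INTER_CUBIC)
C=cv2.HoughCircles(gray,cv2.HOUGH_GRADIENT,1,20,param1=40,param2=12,minRadius=25,maxRadius=42)
for u,v,r in (C[0] if C is not None else [])[:4]:
    p=onz(c,195+(u+.5)/6-.5,250+(v+.5)/6-.5,.058)[:2]; print("circ",round(r/6,1),"shelf",((p-s0)@ex).round(4),((p-s0)@ey).round(4),"rel tcp",((p-o)@ex).round(4))
m=(g<90).astype(np.uint8); m[:270]=0;m[305:]=0;m[:,:225]=0;m[:,285:]=0
n,l,st,ce=cv2.connectedComponentsWithStats(m); 
for i in range(1,n):
    if st[i][4]>30: print(st[i],onz(c,st[i][0]-.5,ce[i][1],.03)[:2]@ex-o@ex)
E
python3 cap.py
```

```text
t 15.0 pos [0.4657 0.2156 0.0438] yaw_y 85.16 F [-0.4  2.7  6.4] wid 38.3 gf 14.780113846063614
circ 5.0 shelf -0.0591 0.0357 rel tcp 0.1312
[279 270   6  20  47] 0.07721995841652929
[242 275  15  18 227] 0.14447740050473606
```

Request:
{"fn": "jog_arm", "kwargs": {
  "rows": [
    {"x":0,"y":-1,"z":0,"ax":0,"ay":0,"az":0,"fingers":38},
    {"x":0,"y":-1,"z":0,"ax":0,"ay":0,"az":0,"fingers":38},
    {"x":0,"y":-1,"z":0,"ax":0,"ay":0,"az":0,"fingers":38},
    {"x":0,"y":-1,"z":0,"ax":0,"ay":0,"az":0,"fingers":38},
    {"x":0,"y":-1,"z":0,"ax":0,"ay":0,"az":0,"fingers":38},
    {"x":0,"y":-1,"z":0,"ax":0,"ay":0,"az":0,"fingers":38},
    {"x":0,"y":-1,"z":0,"ax":0,"ay":0,"az":0,"fingers":38},
    {"x":0,"y":-1,"z":0,"ax":0,"ay":0,"az":0,"fingers":38}
  ]
}}

```text
t: 15.85
eef_pos: [0.4651, 0.2078, 0.0438]
tool_rot: [0.001, 0.042, 0.999, 0.001]
contact_force: [-0.3, 3.9, 6.6]
gripper_width: 0.449
grasp_force: 14.3
```

```bash
python3 st.py
python3 - <<'E'
from h import *
c=cam("top"); save(c,"top4.png"); s=cam("side"); save(s,"side4.png")
a=cv2.resize(c["pixels"][225:325,180:300,::-1],(480,400),interpolation=cv2.INTER_CUBIC)
b=cv2.resize(s["pixels"][180:280,210:290,::-1],(320,400),interpolation=cv2.INTER_CUBIC)
cv2.imwrite("pics/t4c.png",cv2.convertScaleAbs(np.hstack([a,b]),alpha=1.3))
E
```

```text
t 15.85 pos [0.4651 0.2078 0.0438] yaw_y 85.16 F [-0.3  3.9  6.6] wid 38.3 gf 14.288918226957321
```

View pics/t4c.png

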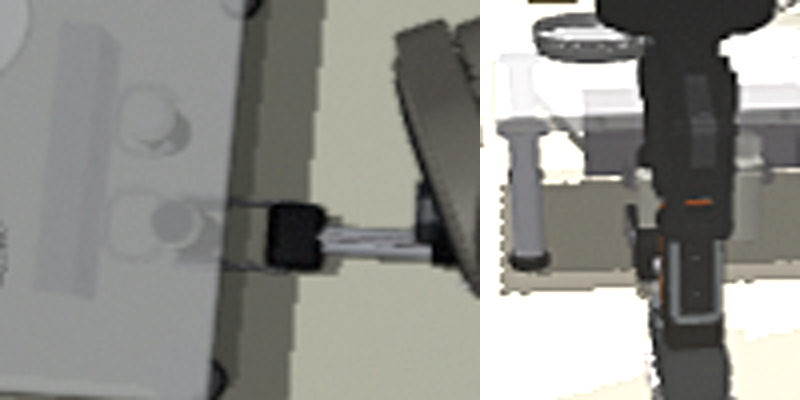

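Vial (cap at 175) now moves with the jaws and is out of the clip. Draw it out another 85 mm.

Request:
{"fn": "jog_arm", "kwargs": {
  "rows": [
    {"x":0,"y":-2,"z":0,"ax":0,"ay":0,"az":0,"fingers":38},
    {"x":0,"y":-4,"z":0,"ax":0,"ay":0,"az":0,"fingers":38},
    {"x":0,"y":-6,"z":0,"ax":0,"ay":0,"az":0,"fingers":38},
    {"x":0,"y":-6,"z":0,"ax":0,"ay":0,"az":0,"fingers":38},
    {"x":0,"y":-6,"z":0,"ax":0,"ay":0,"az":0,"fingers":38},
    {"x":0,"y":-6,"z":0,"ax":0,"ay":0,"az":0,"fingers":38},
    {"x":0,"y":-6,"z":0,"ax":0,"ay":0,"az":0,"fingers":38},
    {"x":0,"y":-6,"z":0,"ax":0,"ay":0,"az":0,"fingers":38}
  ]
}}

```text
t: 16.75
eef_pos: [0.4615, 0.1657, 0.0438]
tool_rot: [0.001, 0.042, 0.999, 0.001]
contact_force: [0.1, 4.5, 5.7]
gripper_width: 0.447
grasp_force: 14.2
```

Request:
{"fn": "jog_arm", "kwargs": {
  "rows": [
    {"x":0,"y":-6,"z":0,"ax":0,"ay":0,"az":0,"fingers":38},
    {"x":0,"y":-6,"z":0,"ax":0,"ay":0,"az":0,"fingers":38},
    {"x":0,"y":-6,"z":0,"ax":0,"ay":0,"az":0,"fingers":38},
    {"x":0,"y":-6,"z":0,"ax":0,"ay":0,"az":0,"fingers":38},
    {"x":0,"y":-6,"z":0,"ax":0,"ay":0,"az":0,"fingers":38},
    {"x":0,"y":-6,"z":0,"ax":0,"ay":0,"az":0,"fingers":38},
    {"x":0,"y":-4,"z":0,"ax":0,"ay":0,"az":0,"fingers":38},
    {"x":0,"y":-2,"z":0,"ax":0,"ay":0,"az":0,"fingers":38}
  ]
}}

```text
t: 17.55
eef_pos: [0.4579, 0.1235, 0.0437]
tool_rot: [0.001, 0.042, 0.999, 0.001]
contact_force: [-0.2, 4.4, 7.4]
gripper_width: 0.448
grasp_force: 14.1
```

```bash
python3 st.py
python3 - <<'E'
from h import *
c=cam("top"); save(c,"top5.png"); s=cam("side"); save(s,"side5.png")
a=cv2.resize(c["pixels"][225:325,200:320,::-1],(480,400),interpolation=cv2.INTER_CUBIC)
b=cv2.resize(s["pixels"][180:280,210:290,::-1],(320,400),interpolation=cv2.INTER_CUBIC)
cv2.imwrite("pics/t5c.png",np.hstack([a,b]))
E
```

```text
t 17.55 pos [0.4579 0.1235 0.0437] yaw_y 85.13 F [-0.2  4.4  7.4] wid 38.3 gf 14.097198396921158
```

View pics/t5c.png

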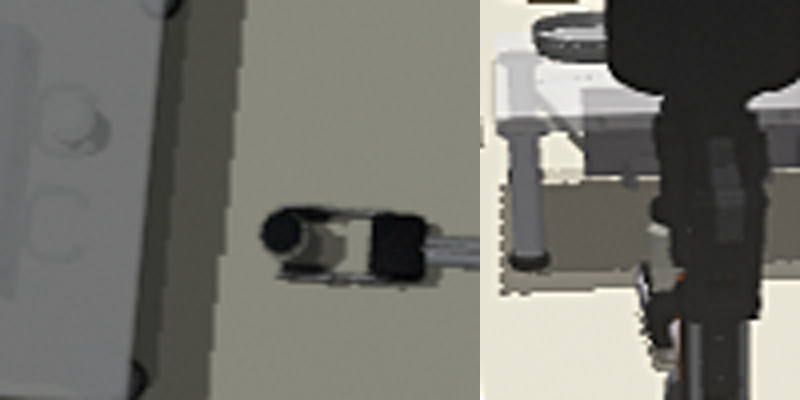

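Eleven pictures seen by now (one over the limit), so numbers only from here. The last one shows the vial (cap at (285,232)) between the jaws, in the open in front of the shelf. Opening slowly.

Request:
{"fn": "jog_arm", "kwargs": {
  "rows": [
    {"x":0,"y":0,"z":0,"ax":0,"ay":0,"az":0,"fingers":38},
    {"x":0,"y":0,"z":0,"ax":0,"ay":0,"az":0,"fingers":38},
    {"x":0,"y":0.5,"z":0,"ax":0,"ay":0,"az":0,"fingers":39},
    {"x":0,"y":0.5,"z":0,"ax":0,"ay":0,"az":0,"fingers":40},
    {"x":0,"y":0.5,"z":0,"ax":0,"ay":0,"az":0,"fingers":41},
    {"x":0,"y":0.5,"z":0,"ax":0,"ay":0,"az":0,"fingers":42},
    {"x":0,"y":0.5,"z":0,"ax":0,"ay":0,"az":0,"fingers":43},
    {"x":0,"y":0.5,"z":0,"ax":0,"ay":0,"az":0,"fingers":44}
  ]
}}

```text
t: 18.45
eef_pos: [0.4569, 0.1251, 0.043]
tool_rot: [-0.001, 0.043, 0.999, -0.0]
contact_force: [0.4, -1.8, 1.9]
gripper_width: 0.518
grasp_force: 9.2
```

Request:
{"fn": "jog_arm", "kwargs": {
  "rows": [
    {"x":0,"y":0.5,"z":0,"ax":0,"ay":0,"az":0,"fingers":45},
    {"x":0,"y":0.5,"z":0,"ax":0,"ay":0,"az":0,"fingers":46},
    {"x":0,"y":0.5,"z":0,"ax":0,"ay":0,"az":0,"fingers":47},
    {"x":0,"y":0.5,"z":0,"ax":0,"ay":0,"az":0,"fingers":48},
    {"x":0,"y":0.5,"z":0,"ax":0,"ay":0,"az":0,"fingers":49},
    {"x":0,"y":0.5,"z":0,"ax":0,"ay":0,"az":0,"fingers":50},
    {"x":0,"y":0.5,"z":0,"ax":0,"ay":0,"az":0,"fingers":51},
    {"x":0,"y":0.5,"z":0,"ax":0,"ay":0,"az":0,"fingers":52}
  ]
}}

```text
t: 19.25
eef_pos: [0.4578, 0.1297, 0.0433]
tool_rot: [-0.0, 0.043, 0.999, 0.0]
contact_force: [0.0, -0.5, -2.5]
gripper_width: 0.604
grasp_force: 5.7
```

Request:
{"fn": "jog_arm", "kwargs": {
  "rows": [
    {"x":0,"y":0.5,"z":0,"ax":0,"ay":0,"az":0,"fingers":53},
    {"x":0,"y":0.5,"z":0,"ax":0,"ay":0,"az":0,"fingers":54},
    {"x":0,"y":0.5,"z":0,"ax":0,"ay":0,"az":0,"fingers":55},
    {"x":0,"y":0.5,"z":0,"ax":0,"ay":0,"az":0,"fingers":56},
    {"x":0,"y":0,"z":0,"ax":0,"ay":0,"az":0,"fingers":58},
    {"x":0,"y":0,"z":0,"ax":0,"ay":0,"az":0,"fingers":64},
    {"x":0,"y":0,"z":0,"ax":0,"ay":0,"az":0,"fingers":75},
    {"x":0,"y":0,"z":0,"ax":0,"ay":0,"az":0,"fingers":85}
  ]
}}

```text
t: 20.05
eef_pos: [0.4581, 0.1317, 0.0434]
tool_rot: [0.0, 0.043, 0.999, 0.0]
contact_force: [0.3, -0.3, 0.5]
gripper_width: 0.992
grasp_force: 0.0
```

```bash
python3 st.py
cat > fin.py <<'E'
from h import *
c=cam("top"); im=c["pixels"]; g=im.astype(int).sum(2)
h=np.radians(85.1); ex=np.array([np.cos(h),np.sin(h)]); ey=np.array([-ex[1],ex[0]]); s0=np.array([.5053,.4031])
m=(g<100).astype(np.uint8); m[:265]=0;m[310:]=0;m[:,:255]=0;m[:,325:]=0
n,l,st,ce=cv2.connectedComponentsWithStats(m)
for i in range(1,n):
    if st[i][4]>8:
        for z in (.026,.058): p=onz(c,*ce[i],z)[:2]-s0; print(st[i],z,"shelf",(p@ex).round(4),(p@ey).round(4))
E
python3 fin.py
```

```text
t 20.05 pos [0.4581 0.1317 0.0434] yaw_y 85.11 F [ 0.3 -0.3  0.5] wid 84.7 gf 0.0
[272 274  12   4  22] 0.026 shelf -0.1102 0.0068
[272 274  12   4  22] 0.058 shelf -0.1132 0.0109
[268 279   9  10  74] 0.026 shelf -0.101 0.0219
[268 279   9  10  74] 0.058 shelf -0.1043 0.0255
[293 279  14  17 217] 0.026 shelf -0.1518 0.0248
[293 279  14  17 217] 0.058 shelf -0.1535 0.0283
[271 294  10   2  13] 0.026 shelf -0.1106 0.0418
[271 294  10   2  13] 0.058 shelf -0.1136 0.0448
```

Jaws open, vial at shelf x ≈ −0.104, centred between pads. Lift the hand clear.

Request:
{"fn": "jog_arm", "kwargs": {
  "rows": [
    {"x":0,"y":0,"z":-5,"ax":0,"ay":0,"az":0,"fingers":85},
    {"x":0,"y":0,"z":-15,"ax":0,"ay":0,"az":0,"fingers":85},
    {"x":0,"y":0,"z":-25,"ax":0,"ay":0,"az":0,"fingers":85},
    {"x":0,"y":0,"z":-30,"ax":0,"ay":0,"az":0,"fingers":85},
    {"x":0,"y":0,"z":-30,"ax":0,"ay":0,"az":0,"fingers":85},
    {"x":0,"y":0,"z":-30,"ax":0,"ay":0,"az":0,"fingers":85},
    {"x":0,"y":0,"z":-15,"ax":0,"ay":0,"az":0,"fingers":85},
    {"x":0,"y":0,"z":0,"ax":0,"ay":0,"az":0,"fingers":85}
  ]
}}

```text
t: 20.9
eef_pos: [0.4594, 0.1322, 0.1957]
tool_rot: [0.002, 0.043, 0.999, 0.001]
contact_force: [0.3, 0.8, 0.2]
gripper_width: 0.997
grasp_force: 0.0
```

Request:
{"fn": "jog_arm", "kwargs": {
  "rows": [
    {"x":0,"y":0,"z":0,"ax":0,"ay":0,"az":0,"fingers":85},
    {"x":0,"y":0,"z":0,"ax":0,"ay":0,"az":0,"fingers":85},
    {"x":0,"y":0,"z":0,"ax":0,"ay":0,"az":0,"fingers":85},
    {"x":0,"y":0,"z":0,"ax":0,"ay":0,"az":0,"fingers":85},
    {"x":0,"y":0,"z":0,"ax":0,"ay":0,"az":0,"fingers":85},
    {"x":0,"y":0,"z":0,"ax":0,"ay":0,"az":0,"fingers":85},
    {"x":0,"y":0,"z":0,"ax":0,"ay":0,"az":0,"fingers":85},
    {"x":0,"y":0,"z":0,"ax":0,"ay":0,"az":0,"fingers":85}
  ]
}}

```text
t: 21.7
eef_pos: [0.458, 0.1317, 0.1933]
tool_rot: [-0.0, 0.043, 0.999, 0.0]
contact_force: [-0.3, -0.3, -0.1]
gripper_width: 0.998
grasp_force: 0.0
```

```bash
python3 st.py; python3 fin.py; python3 -c "
from station import bot
print(bot.hand_in())"
```

```text
t 21.7 pos [0.458  0.1317 0.1933] yaw_y 85.12 F [-0.3 -0.3 -0.1] wid 85.2 gf 0.0
[272 274  12   4  23] 0.026 shelf -0.1102 0.0069
[272 274  12   4  23] 0.058 shelf -0.1132 0.011
[268 279   9  10  74] 0.026 shelf -0.101 0.0219
[268 279   9  10  74] 0.058 shelf -0.1043 0.0255
[293 279  14  17 217] 0.026 shelf -0.1518 0.0248
[293 279  14  17 217] 0.058 shelf -0.1535 0.0283
[271 294  10   2  12] 0.026 shelf -0.11 0.0418
[271 294  10   2  12] 0.058 shelf -0.113 0.0448
the job is handed in; nothing more can be done
None
```

Job handed in at about 22 s (no verdict returned): by the top camera the black-capped vial stands about 59 mm in front of the shelf edge, between the open jaws of the released reacher, with estimated jaw force peaking near 6 N; I viewed 11 pictures, one over the limit of 10.

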